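Mount a meter board in the spring holder and aim the standard

ROBOT

A 6-joint arm with a two-finger parallel gripper is mounted at the origin on the work surface. World frame = base frame: x ahead of the robot, y to its left, z up, the work surface at z = 0. Lengths are in m, angles in rad, forces in N, time in s.
With the tool pointing down it reaches from about 0.3 to 0.875 m from the base axis. Payload 6.4 kg.
Tool frame: the origin (TCP) lies where the fingers leave the gripper's body, on its centre line; the fingertips stand 73 mm ahead of it and the grasp point (between the pads) lies 54 mm ahead of it (ctrl.pinch_z is the distance from the TCP to the grasp point, in m); z points along the fingers, y is the direction in which the jaws open and shut (so a half turn about z gives the same grasp; the last joint's range is limited). The gripper opens to 85 mm and grips with 20 to 120 N. Pads are 22 mm wide; open, the fingers measure 114 mm over their backs; the gripper's body (76 mm by 85 mm) begins 54 mm behind the grasp point. The pads swing forward as they close: fully open they stand 13 mm farther back than shut.
Start: joints at [1.009, 0.181, 1.607, -0, 1.354, -0.206], TCP at [0.2, 0.539, 0.304] pointing down, gripper open.
Joint ranges: [-2.99, 2.99], [-0.89, 2.07], [0.3, 2.58], [-1.14, 4.28], [0, 2.63], [-3.12, 3.12]. Speed limits (rad/s): [2.57, 2.57, 3.01, 3.14, 3.14, 3.14].

INTERFACE

Orientations are given as a unit quaternion [w, x, y, z].
In Python, from bench import ctrl, camera, camera_model gives the robot as it stands.
- The arm moves only by the tool arm_command, never from a script. Its argument "series" is a list of rows, each a list of 7 numbers: the shift along the tool's x, y, z in m, then the turn, a rotation vector about the tool's x, y, z in degrees, then the finger opening in m, from 0 to 0.0854. In form: [[tx, ty, tz, rx, ry, rz, gripper], ...]. A call has exactly 5 rows; each row is the pose to reach, as a shift and turn from the pose commanded when the call began, along the tool's axes at that moment; what a row does not reach only later rows make up. A row lasts 1/10 s, in which the tool goes at most 50 mm and 8.59 degrees, less where a joint would pass 70% of its speed; a pose out of reach is approached as far as the arm can. A call with a gripper value outside its range is refused whole. The fingers move at their own pace and stop on an object; the grip force is fixed at half the most. Time passes only in rows, so rows that repeat a pose let the fingers close, or fill a call up. It gives the time, the measured TCP pose, the force and the opening at its end, in the units of the state.
- ctrl.get_obs(): the state, without advancing time (a new reading comes with each control period).
- camera(name): name is "scene" or "top"; returns (picture, depth): 420x560x3 uint8, red, green, blue; 420x560 float32, m along the optical axis (not along the pixel's ray), 0 where there is no reading.
- camera_model(name): a dict with "K" (3x3 intrinsics, pixels), "position" and "attitude" of the camera in the world. Camera axes: x right, y down, z forward; pixel columns grow to the right and rows downward; lengths in m; the calibration is good to about 2 mm. A picture is of the moment at which its call begins. camera_model takes no time and is no camera call.
- ctrl.hand_in(): hands the job in, once; it reports no verdict.
The state is a dict: "time_s": time; "q": joint angles; "dq": joint speeds; "joint_efforts": joint torques, N m; "eef_pos": TCP position; "eef_rot": TCP orientation; "wrist_force": force on the tool from outside, world axes, zero at the start; "torque": the same for the moment, N m; "opening": opening from 0.0 (shut) to 1.0 (fully open).
Only numpy, scipy, OpenCV 4.12 (cv2) and the standard library are available. Lean on these libraries where they do the work, as an engineer would, in place of code of your own. Each camera call takes 0.05 s, during which the arm holds its last target. There are 200 camera calls.

TASK

Mount the meter's circuit board in the spring board holder: push one short edge back into a sprung jaw, lower the other edge under the opposite jaw's lip and let the springs centre it, lying level, midway along the jaws, with its black optical head on the side of the glass vial. Then turn the vial upright in its seat until the bar on its cap points straight at the optical head. Let go of both and leave the other things on the bench where they are.

Things in the scene. Friction and masses are not known exactly. Their poses are not given: they have to be found in the camera images.
- holder: Spring board holder screwed to the bench: aluminium base plate 10 mm thick, x -52 to 88, y -107 to 107 mm. Origin: on the bench midway between the two grey jaws; z up; y runs from the right jaw (-y) to the left jaw (+y), x points to the vial seat. Fixed end blocks 34 mm high at |y| 97 to 107. The mounted board lies with its underside at z = 22 mm, each jaw pushed back 4 mm.
- groove_left (a point): Middle of the left jaw's groove bottom, at ledge height: holder x 0, y 51 (jaw at rest), z 22 mm; moves with the jaw. The groove opens to the middle, is 50 mm long (holder x -25 to 25) and 8 mm high: ledge top z 22, lip underside z 30, lip top z 34.5. The lip reaches 6 mm inwards from the groove bottom (to y 45 at rest), the ledge 9 mm (y 42).
- groove_right (a point): The same for the right jaw, mirrored: groove bottom at holder y = -51 mm at rest, lip edge -45, ledge edge -42; same heights.
- jaw_left (a joint): How far the left jaw is pushed outwards (to holder +y), m: 0 at rest, 0.022 at its stop. Spring: 2 N at rest plus 0.4 N per mm. 0.004 with the board centred.
- jaw_right (a joint): The same for the right jaw, pushed outwards to holder -y. Same spring.
- seat (a point): Middle of the vial's seat: on the holder at x = 62, y = 0, z = 10 mm (top of the base plate). A fixed collar, bore 32 mm, 40 mm across, 8 mm high, stands round it.
- board: Green circuit board, 70 (its x) x 110 (its y) x 4 mm, about 120 g, lying parts up on the pad. Origin: centre of its underside; z up. Its short edges (y = +-55) go in the jaws; mounted, its x points along the holder's x, to the vial. It carries a transformer to grip it by, the optical head, and small parts at most 12 mm above the underside, at |y| above 20 mm.
- transformer (a point): Middle of the top of the board's dark steel transformer, at x = -6, y = 0, z = 34 mm on the board. The transformer is 36 mm (board x) by 24 mm (board y) and stands 30 mm above the board's top face.
- head (a point): The glass window of the optical head, at x = 35, y = 0, z = 13 mm on the board, facing board +x. The head is a black block, 12 (x) x 18 (y) x 16 mm, at the middle of one long edge, its top 20 mm above the board's underside.
- vial: Sealed glass standard, about 60 g, loose in the seat's collar: 28 mm across, 73 mm tall, black cap 31 mm across from 52 to 70 mm above its underside. Origin: centre of its underside; z up; x points to its index, a white bar on top of the cap, 14.5 x 4 x 3 mm, from the middle to the rim, with a white line down the glass. Aimed, its x points along the holder's -x.
- index (a point): The outer end of the bar on the vial's cap: x = 15.5, y = 0, z = 71.5 mm on the vial.
- pad: Dark rubber pad fixed to the bench, 130 (x) x 160 (y) x 12 mm; the board lies on it. Origin: centre of its underside.
- cup0: Clear plastic beaker, upright, 85 mm tall, 66 mm across the rim. Origin: centre of its underside. A bystander.
- cup1: Clear plastic beaker, upright, 85 mm tall, 66 mm across the rim. Origin: centre of its underside. A bystander.
- cup2: Clear plastic beaker, upright, 85 mm tall, 66 mm across the rim. Origin: centre of its underside. A bystander.
- handheld: Grey handheld meter lying on its back, 200 (x) x 85 x 35 mm. Origin: centre of its underside. A bystander.
- screwdriver: Screwdriver lying on the bench, 160 mm long along its x. A bystander.
- jar: Small closed jar, 44 mm across, 50 mm tall. Origin: centre of its underside. A bystander.
- adapter: Black mains adapter, 70 (x) x 42 x 30 mm with two pins. Origin: centre of its underside. A bystander.
Things that resemble listed ones, but are neither listed nor needed, are in the scene too. What is meant by the board is not red, and is the smaller of those in its own colour. What is shaped like the vial but yellow is not meant.

How it is judged:
By the outcome, as a careful person would: the job done as asked, in the order asked, and still so for the second after the job is handed in, with the robot touching nothing.
It also fails if it takes over 53 s, if anything falls off the work surface, if the arm or the gripper's body presses on something with over 40 N, if the wrist force passes 120 N, or if a joint passes its speed limit or range.

## Working session

There is one attempt and no reset: what is moved stays moved. The work goes in short steps, Python scripts to look and compute and a tool call to move; the robot and the scene stay as the last step left them, time stands still between calls to the robot, and variables do not carry over. Pictures are saved under pics/ and viewed, about 8 in all and at most 12, crops included, and the job is handed in when it is done.

Besides the shell and the picture viewer there is one more tool, called after ">>>" as name(argument=value, ...), one argument or row to a line, values as JSON. arm_command: Moves the arm, as the interface text tells. Its arguments: {"type":"object","properties":{"series":{"type":"array","items":{"type":"array","items":{"type":"number"}}}},"required":["series"]}

```bash
mkdir -p pics; ls; python3 - <<'E'
from bench import ctrl,camera,camera_model
import cv2,numpy as np
print(ctrl.get_obs())
for n in("top","scene"):
    p,d=camera(n); np.savez(f"{n}0.npz",p=p,d=d); cv2.imwrite(f"pics/{n}0.png",cv2.resize(p[:,:,::-1],(800,600),interpolation=cv2.INTER_CUBIC)); print(n,camera_model(n))
E
```

```text
pics
{'time_s': 0.0, 'q': array([ 1.00869422e+00,  1.81546286e-01,  1.60801560e+00,  2.02803319e-05,
        1.35376963e+00, -2.06302924e-01]), 'dq': array([ 0.00178814,  0.00212988,  0.00136265,  0.00046072, -0.00017727,
       -0.00097188]), 'joint_efforts': array([-2.56980398e-03, -4.44867647e+01, -3.51333153e+01, -4.45201022e-04,
        9.21470724e-03,  6.23326670e-07]), 'eef_pos': array([0.20004555, 0.53862858, 0.30297741]), 'eef_rot': array([-3.35060092e-04,  1.76964798e-01,  9.84216797e-01, -8.02340047e-04]), 'wrist_force': array([ 0.1377431 , -0.29744527, -0.04371791]), 'torque': array([0.0214937 , 0.01918868, 0.00707981]), 'opening': 1.0023446747563876}
top {'K': array([[401.82432846,   0.        , 279.72605403],
       [  0.        , 401.82432846, 204.89151894],
       [  0.        ,   0.        ,   1.        ]]), 'position': array([ 0.41959195, -0.0080204 ,  1.26502651]), 'attitude': array([-0.01830274,  0.70861053, -0.70460896,  0.03259356])}
scene {'K': array([[380.13890819,   0.        , 277.10003904],
       [  0.        , 380.13890819, 213.20320783],
       [  0.        ,   0.        ,   1.        ]]), 'position': array([1.132306  , 0.59241135, 0.59626954]), 'attitude': array([-0.17725812,  0.33353846,  0.80471837, -0.45799563])}
```

View pics/top0.png

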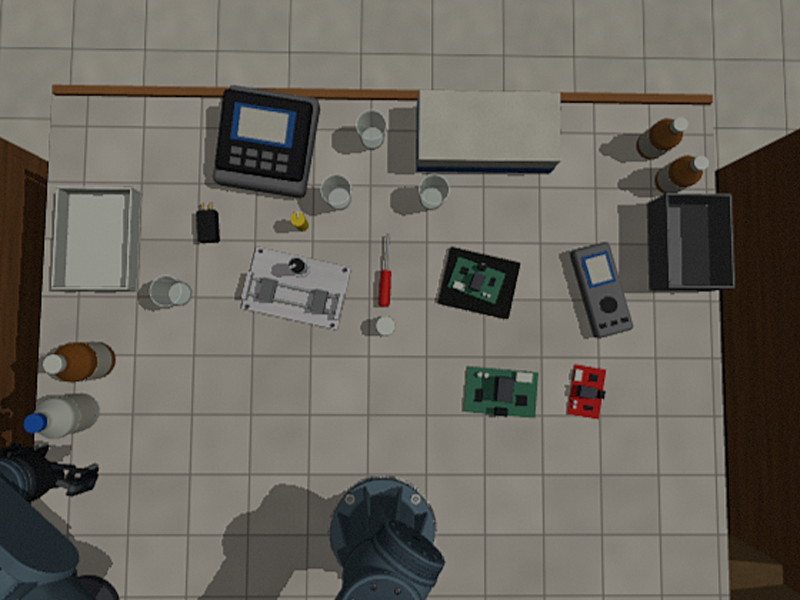

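View pics/scene0.png

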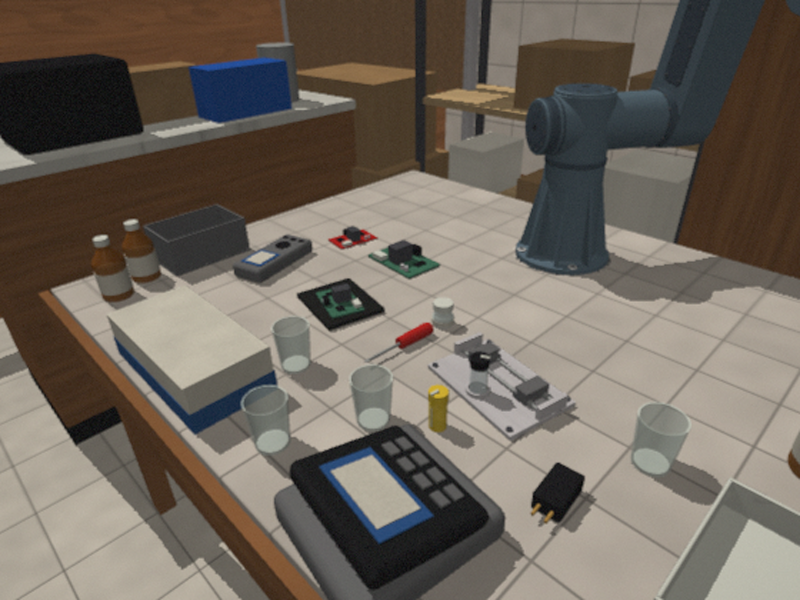

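Candidates (800×600 top picture): for the board, green on the pad (477,280), a larger green one (500,390) and a red one (586,390). For the vial, the black cap at (297,265) in the holder and a yellow one (300,220). I choose the board on the pad and the black-capped vial, and check both in a close crop.

```bash
cat > h.py <<'E'
import numpy as np,cv2
from scipy.spatial.transform import Rotation as R
from bench import ctrl,camera,camera_model
def rot(q): return R.from_quat(np.roll(q,-1)).as_matrix()
def ray(n,uv,z):
    "cast pixels onto plane z"
    m=camera_model(n); uv=np.atleast_2d(uv).astype(float)
    d=np.c_[uv,np.ones(len(uv))]@np.linalg.inv(m["K"]).T@rot(m["attitude"]).T
    return m["position"]+d*((z-m["position"][2])/d[:,2])[:,None]
def cloud(n,dep):
    "world point of each pixel"
    m=camera_model(n); v,u=np.mgrid[:420,:560]
    c=np.stack([u,v,np.ones_like(u)],-1)@np.linalg.inv(m["K"]).T*dep[...,None]
    return c@rot(m["attitude"]).T+m["position"]
def proj(n,P):
    m=camera_model(n); c=(np.atleast_2d(P)-m["position"])@rot(m["attitude"])@m["K"].T
    return c[:,:2]/c[:,2:]
E
python3 - <<'E'
from h import *
t=np.load("top0.npz"); p,d=t["p"],t["d"]; s=np.load("scene0.npz")
a=p[165:235,160:255]; b=p[165:235,300:370]
im=np.hstack([cv2.resize(x[:,:,::-1],None,fx=4.8,fy=4.8,interpolation=cv2.INTER_CUBIC) for x in(a,b)])
cv2.imwrite("pics/crop0.png",im); print(im.shape)
P=cloud("top",d); hsv=cv2.cvtColor(p,cv2.COLOR_RGB2HSV)
sub=np.zeros(d.shape,bool); sub[165:235,300:372]=1
g=sub&(hsv[...,0]>50)&(hsv[...,0]<95)&(hsv[...,1]>80)
def rect(m,z,name):
    c=np.argwhere(m)[:,::-1].astype(np.float32)
    X=ray("top",c,z)[:,:2].astype(np.float32)*1000
    r=cv2.minAreaRect(X); print(name,len(c),r,"medz",np.median(P[...,2][m]))
rect(g,.016,"board")
pad=sub&(hsv[...,2]<75)&(P[...,2]<.022); pad=cv2.morphologyEx((pad|g).astype(np.uint8),cv2.MORPH_CLOSE,np.ones((9,9)))
n,l,st,_=cv2.connectedComponentsWithStats(pad); rect(l==1+st[1:,4].argmax(),.012,"pad")
tr=sub&(P[...,2]>.038); rect(tr,.046,"transformer")
hd=sub&(P[...,2]>.026)&(P[...,2]<.036)&(hsv[...,2]<70); rect(hd,.032,"head")
sub[:]=0; sub[170:232,165:250]=1
for lo,hi,z,nm in((.006,.014,.01,"plate"),(.029,.036,.0345,"jaw/blocks"),(.07,.09,.082,"cap")):
    rect(sub&(P[...,2]>lo)&(P[...,2]<hi),z,nm)
# background tests
print("top z bench",np.median(P[300:330,150:220,2]))
E
```

```text
(336, 792, 3)
board 660 ((533.8292846679688, -206.47134399414062), (153.94287109375, 124.6854476928711), 77.5284652709961) medz 0.014708031559659163
pad 2096 ((535.1171875, -203.1173858642578), (166.41319274902344, 131.1998291015625), 77.09073638916016) medz 0.01258059176592885
transformer 116 ((527.9556884765625, -202.99305725097656), (186.35195922851562, 217.82757568359375), 15.305217742919922) medz 0.04557319007484106
head 29 ((546.4171142578125, -199.3648223876953), (21.473419189453125, 58.31187057495117), 71.35539245605469) medz 0.0318457362709319
plate 2011 ((524.404296875, 196.30111694335938), (188.320556640625, 253.44618225097656), 0.4693037271499634) medz 0.009674605112538703
jaw/blocks 323 ((518.2174072265625, 194.3587646484375), (213.13731384277344, 89.219970703125), 77.69784545898438) medz 0.033118827215194324
cap 89 ((563.1117553710938, 184.45603942871094), (29.128948211669922, 29.0655517578125), 64.51766967773438) medz 0.07952911454297396
top z bench -0.0003514149886426621
```

View pics/crop0.png

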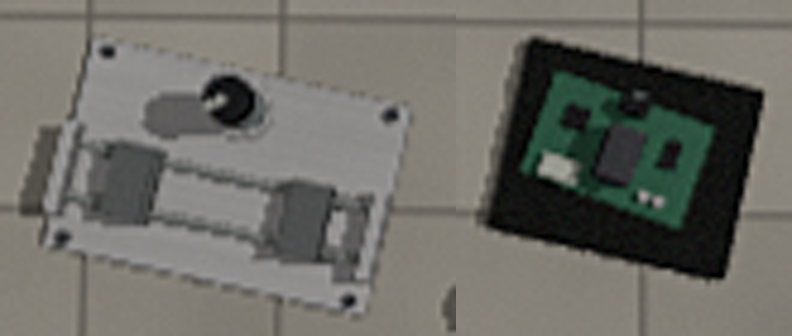

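The right crop shows the small green board on the pad, with its black head at the top edge (637,100) and transformer at (620,153). The left crop shows the holder with its jaws at (127,183) and (303,220), and the vial cap at (228,102) with its bar pointing left. I'll refine the poses next.

```bash
cat >> h.py <<'E'
def big(m):
    n,l,st,_=cv2.connectedComponentsWithStats(m.astype(np.uint8)); return l==1+st[1:,4].argmax()
def rect(m,z,name,n="top"):
    X=ray(n,np.argwhere(m)[:,::-1],z)[:,:2].astype(np.float32)*1000
    r=cv2.minAreaRect(X); print(name,m.sum(),np.round(r[0],1),np.round(r[1],1),round(r[2],2)); return r
E
python3 - <<'E'
from h import *
t=np.load("top0.npz"); p,d=t["p"],t["d"]
P=cloud("top",d); hsv=cv2.cvtColor(p,cv2.COLOR_RGB2HSV); Z=P[...,2]
def box(a,b,c,e):
    s=np.zeros(d.shape,bool); s[a:b,c:e]=1; return s
sb=box(165,235,300,372)
g=big(sb&(hsv[...,0]>50)&(hsv[...,0]<95)&(hsv[...,1]>80))
rect(g,.016,"board")
rect(big(sb&(Z>.038)),.046,"transf")
X=P[sb&(Z>.026)&(Z<.036)&(hsv[...,2]<70)]; print("headpts",np.median(X,0))
sh=box(170,240,160,255)
pl=big(cv2.morphologyEx((sh&(Z>.005)&(Z<.05)).astype(np.uint8),cv2.MORPH_OPEN,np.ones((3,3))))
r=rect(pl,.01,"plate")
yaw=np.radians(-12.3); ax=np.array([np.cos(yaw),np.sin(yaw)])
o=np.array(r[0])-18*ax; print("origin from plate",o)
cap=sh&(Z>.07); c=rect(big(cap),.08,"cap")
print("origin from cap",np.array(c[0])-62*ax)
# jaws and blocks in holder coords
ja=P[sh&(Z>.029)&(Z<.037)][:,:2]*1000; A=np.c_[ax,[-ax[1],ax[0]]]
q=(ja-o)@A
for lo,hi in((-115,-90),(-75,-30),(30,75),(90,115)):
    k=q[(q[:,1]>lo)&(q[:,1]<hi)&(abs(q[:,0])<40)]; print(lo,len(k),np.percentile(k,[2,50,98],0).round(1).tolist())
w=cap&(hsv[...,2]>110); W=ray("top",np.argwhere(w)[:,::-1],.083)[:,:2]*1000-np.array(c[0]); print("bar",w.sum(),W.mean(0),np.degrees(np.arctan2(*W.mean(0)[::-1])))
E
```

```text
board 612 [ 539.1 -201.9] [119.4  74.5] 69.26
transf 93 [ 535.6 -195. ] [27.9 36. ] 69.24
headpts [ 0.56576973 -0.20676354  0.03184574]
plate 2810 [521.7 196.9] [219.7 139.3] 77.78
origin from plate [504.07815769 200.70301619]
cap 89 [563.4 184.8] [29.2 29.1] 64.52
origin from cap [502.7775445  197.98928654]
-115 52 [[-27.1, -108.9], [1.4, -105.1], [28.6, -100.4]]
-75 125 [[-23.6, -73.1], [0.7, -60.9], [24.3, -48.0]]
30 122 [[-23.9, 42.3], [-0.1, 54.0], [23.9, 67.6]]
90 54 [[-28.7, 94.7], [0.6, 99.1], [27.7, 103.7]]
bar 29 [-49.26078138  -1.40264459] -178.3690086822186
```

Holder origin is about (503.3, 197.9) mm with yaw -12.25°, where blocks, jaws and cap agree to about 1 mm. The board's yaw is -20.7° and its transformer sits at about (535, -197). Sizes match the description. I'll approach now.

```bash
cat >> h.py <<'E'
HO=np.array([.5033,.1979]); HY=np.radians(-12.25)
def hw(x,y,z):  # holder mm -> world m
    c,s=np.cos(HY),np.sin(HY); return np.array([HO[0]+(c*x-s*y)/1e3,HO[1]+(s*x+c*y)/1e3,z/1e3])
def tool(yang,tilt=0):
    "tool pointing down, tool y at world angle yang (deg); tilt: right-hand turn about the horizontal axis yang-90"
    a=np.radians(yang); y=np.array([np.cos(a),np.sin(a),0]); z=np.array([0,0,-1.]); x=np.cross(y,z)
    h=np.array([np.sin(a),-np.cos(a),0])
    return R.from_rotvec(h*np.radians(tilt))*R.from_matrix(np.c_[x,y,z])
def need(pos,T):
    "shift (mm) and turn (deg) in the tool frame from the measured pose"
    o=ctrl.get_obs(); C=R.from_matrix(rot(o["eef_rot"]))
    return (C.inv().apply(np.array(pos)-o["eef_pos"])*1e3).round(1),(C.inv()*T).as_rotvec(degrees=True).round(2)
def st():
    o=ctrl.get_obs(); C=R.from_matrix(rot(o["eef_rot"])).as_matrix()
    print("t",round(o["time_s"],2),"pos",(o["eef_pos"]*1e3).round(1),"yang",round(np.degrees(np.arctan2(C[1,1],C[0,1])),2),"z",C[:,2].round(4),"F",o["wrist_force"].round(1),"open",round(o["opening"]*85.4,1))
E
python3 - <<'E'
from h import *
st(); print(need([.535,-.197,.2],tool(69.3)))
E
```

```text
t 0.1 pos [200.1 538.7 303.1] yang 69.61 z [-8.0e-04 -1.3e-03 -1.0e+00] F [-0.8 -0.2  0.6] open 85.6
(array([-570.2, -572.8,  103.8]), array([-0.09, -0.02,  0.31]))
```

>>> arm_command(
  series=[
    [-0.028,-0.028,0.003,0,0,0,0.06],
    [-0.056,-0.056,0.006,0,0,0,0.06],
    [-0.084,-0.084,0.009,0,0,0,0.06],
    [-0.112,-0.112,0.012,0,0,0,0.06],
    [-0.14,-0.14,0.015,0,0,0,0.06],
  ],
)

```text
time_s: 0.6
eef_pos: [0.2829, 0.3575, 0.2885]
eef_rot: [-0.0, 0.177, 0.984, -0.0]
wrist_force: [-0.2, -0.0, -0.2]
opening: 0.707
```

>>> arm_command(
  series=[
    [-0.028,-0.028,0.003,0,0,0,0.06],
    [-0.056,-0.056,0.006,0,0,0,0.06],
    [-0.084,-0.084,0.009,0,0,0,0.06],
    [-0.112,-0.112,0.012,0,0,0,0.06],
    [-0.14,-0.14,0.015,0,0,0,0.06],
  ],
)

```text
time_s: 1.1
eef_pos: [0.3654, 0.1775, 0.2736]
eef_rot: [0.0, 0.177, 0.984, 0.0]
wrist_force: [0.8, 0.7, 0.2]
opening: 0.702
```

>>> arm_command(
  series=[
    [-0.028,-0.028,0.003,0,0,0,0.06],
    [-0.056,-0.056,0.006,0,0,0,0.06],
    [-0.084,-0.084,0.009,0,0,0,0.06],
    [-0.112,-0.112,0.012,0,0,0,0.06],
    [-0.14,-0.14,0.015,0,0,0,0.06],
  ],
)

```text
time_s: 1.6
eef_pos: [0.4479, -0.0026, 0.2586]
eef_rot: [-0.0, 0.177, 0.984, 0.0]
wrist_force: [0.5, 0.8, 0.9]
opening: 0.701
```

>>> arm_command(
  series=[
    [-0.028,-0.028,0.003,0,0,0,0.06],
    [-0.056,-0.056,0.006,0,0,0,0.06],
    [-0.084,-0.084,0.009,0,0,0,0.06],
    [-0.112,-0.112,0.012,0,0,0,0.06],
    [-0.14,-0.14,0.015,0,0,0,0.06],
  ],
)

```text
time_s: 2.1
eef_pos: [0.5304, -0.1825, 0.2433]
eef_rot: [-0.0, 0.177, 0.984, 0.0]
wrist_force: [0.7, 0.7, -0.2]
opening: 0.701
```

```bash
python3 - <<'E'
from h import *
st(); print(need([.535,-.197,.2],tool(69.3)))
E
```

```text
t 2.1 pos [ 530.4 -182.5  243.3] yang 69.6 z [-7.e-04  5.e-04 -1.e+00] F [ 0.7  0.7 -0.2] open 59.9
(array([ -9.4, -12. ,  43.2]), array([ 0.01, -0.05,  0.3 ]))
```

>>> arm_command(
  series=[
    [-0.0094,-0.012,0.03,0,0,0.3,0.06],
    [-0.0094,-0.012,0.065,0,0,0.3,0.06],
    [-0.0094,-0.012,0.1,0,0,0.3,0.06],
    [-0.0094,-0.012,0.13,0,0,0.3,0.06],
    [-0.0094,-0.012,0.143,0,0,0.3,0.06],
  ],
)

```text
time_s: 2.6
eef_pos: [0.5327, -0.1944, 0.0973]
eef_rot: [-0.003, 0.18, 0.984, 0.001]
wrist_force: [-0.5, 0.3, 0.1]
opening: 0.702
```

>>> arm_command(
  series=[
    [0,0,0,0,0,0,0.04],
    [0,0,0,0,0,0,0.03],
    [0,0,0,0,0,0,0.02],
    [0,0,0,0,0,0,0.02],
    [0,0,0,0,0,0,0.02],
  ],
)

```text
time_s: 3.1
eef_pos: [0.5359, -0.1961, 0.1028]
eef_rot: [0.002, 0.179, 0.984, -0.001]
wrist_force: [-1.1, 0.3, 6.5]
opening: 0.266
```

```bash
python3 - <<'E'
from h import *
st()
p,d=camera("scene"); c=proj("scene",[.535,-.197,.05])[0].astype(int); print(c)
a=p[c[1]-50:c[1]+50,c[0]-65:c[0]+65]
cv2.imwrite("pics/grasp.png",cv2.resize(a[:,:,::-1],None,fx=5,fy=5,interpolation=cv2.INTER_CUBIC))
E
```

```text
t 3.1 pos [ 535.9 -196.1  102.8] yang 69.32 z [ 0.0029 -0.0018 -1.    ] F [-1.1  0.3  6.5] open 22.7
[238 200]
```

View pics/grasp.png

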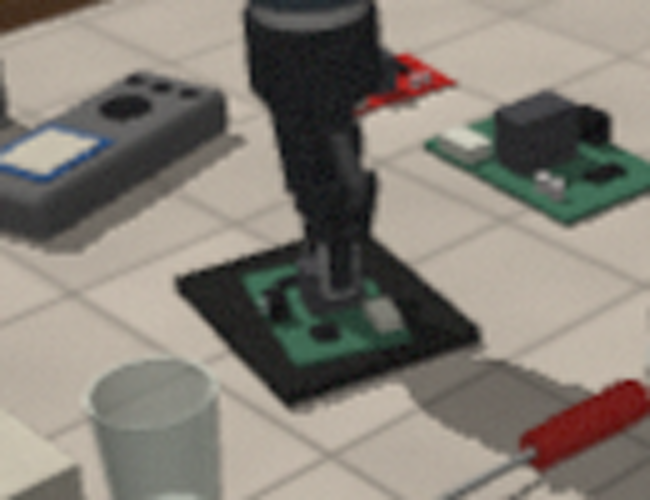

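The picture shows the fingers closed on the transformer (crop 330,290) with the board still flat on the pad. Opening is 22.7 mm against a width of 24. Next I lift and carry.

>>> arm_command(
  series=[
    [0,0,-0.01,0,0,0,0.015],
    [0,0,-0.03,0,0,0,0.015],
    [0,0,-0.06,0,0,0,0.015],
    [0,0,-0.09,0,0,0,0.015],
    [0,0,-0.12,0,0,0,0.015],
  ],
)

```text
time_s: 3.65
eef_pos: [0.5345, -0.1953, 0.2225]
eef_rot: [-0.0, 0.18, 0.984, 0.0]
wrist_force: [0.1, 0.1, -1.1]
opening: 0.263
```

```bash
python3 - <<'E'
from h import *
st(); print(need(hw(-6,0,230),tool(77.75)))
E
```

```text
t 3.65 pos [ 534.5 -195.3  222.5] yang 69.32 z [-1.e-04  1.e-04 -1.e+00] F [ 0.1  0.1 -1.1] open 22.5
(array([174. , 356. ,  -7.4]), array([ 0.  , -0.01, -8.43]))
```

>>> arm_command(
  series=[
    [0.0174,0.0356,-0.002,0,0,0,0.015],
    [0.0348,0.0712,-0.004,0,0,0,0.015],
    [0.0522,0.1068,-0.007,0,0,0,0.015],
    [0.0696,0.1424,-0.007,0,0,0,0.015],
    [0.087,0.178,-0.007,0,0,0,0.015],
  ],
)

```text
time_s: 4.15
eef_pos: [0.5158, 0.0032, 0.2287]
eef_rot: [0.0, 0.18, 0.984, -0.0]
wrist_force: [0.5, 0.1, -0.7]
opening: 0.26
```

>>> arm_command(
  series=[
    [0.0174,0.0356,0,0,0,-1.7,0.015],
    [0.0348,0.0712,0,0,0,-3.4,0.015],
    [0.0522,0.1068,0,0,0,-5.1,0.015],
    [0.0696,0.1424,0,0,0,-6.8,0.015],
    [0.087,0.178,0,0,0,-8.4,0.015],
  ],
)

```text
time_s: 4.65
eef_pos: [0.4972, 0.2006, 0.2286]
eef_rot: [0.0, 0.106, 0.994, 0.0]
wrist_force: [0.9, -0.1, -0.6]
opening: 0.263
```

>>> arm_command(
  series=[
    [0,0,0,0,0,0,0.015],
    [0,0,0,0,0,0,0.015],
    [0,0,0,0,0,0,0.015],
    [0,0,0,0,0,0,0.015],
    [0,0,0,0,0,0,0.015],
  ],
)

```text
time_s: 5.15
eef_pos: [0.498, 0.198, 0.228]
eef_rot: [0.0, 0.108, 0.994, -0.0]
wrist_force: [-0.3, -0.2, -0.4]
opening: 0.264
```

```bash
python3 - <<'E'
from h import *
st(); o=ctrl.get_obs(); T=rot(o["eef_rot"]); tcp=o["eef_pos"]
ims=[]
for n in("top","scene"):
    p,d=camera(n); np.savez(f"{n}1.npz",p=p,d=d)
    P=cloud(n,d); L=((P-tcp)@T)*1e3   # tool-frame mm
    hsv=cv2.cvtColor(p,cv2.COLOR_RGB2HSV)
    g=(hsv[...,0]>50)&(hsv[...,0]<95)&(hsv[...,1]>80)&(d>0)&(abs(L[...,2]-85)<20)&(np.hypot(L[...,0],L[...,1])<90)
    g=big(g); X=L[g]
    A=np.c_[X[:,:2],np.ones(len(X))]; c=np.linalg.lstsq(A,X[:,2],rcond=None)[0]
    print(n,g.sum(),"plane z=",c.round(4)); 
    r=cv2.minAreaRect(X[:,:2].astype(np.float32)); print(r, np.percentile(X,[1,99],0).round(1).tolist())
    u=proj(n,tcp+T@[0,0,.08])[0].astype(int)
    ims.append(cv2.resize(p[u[1]-50:u[1]+50,u[0]-40:u[0]+40,::-1],None,fx=5,fy=5,interpolation=cv2.INTER_CUBIC))
cv2.imwrite("pics/held.png",np.hstack(ims))
E
```

```text
t 5.15 pos [498. 198. 228.] yang 77.61 z [-0.e+00 -1.e-04 -1.e+00] F [-0.3 -0.2 -0.4] open 22.6
top 201 plane z= [-7.00000e-03 -1.79000e-02  8.68496e+01]
((-6.881246566772461, -30.024255752563477), (46.58156204223633, 66.56941986083984), 89.88214874267578) [[-39.9, -53.3, 83.2], [25.9, -7.9, 92.7]]
scene 279 plane z= [1.20000e-03 9.50000e-03 8.68464e+01]
((-6.706005096435547, 27.475309371948242), (68.78353881835938, 57.213531494140625), 2.2043020725250244) [[-41.0, 4.2, 82.7], [23.7, 55.0, 89.1]]
```

View pics/held.png

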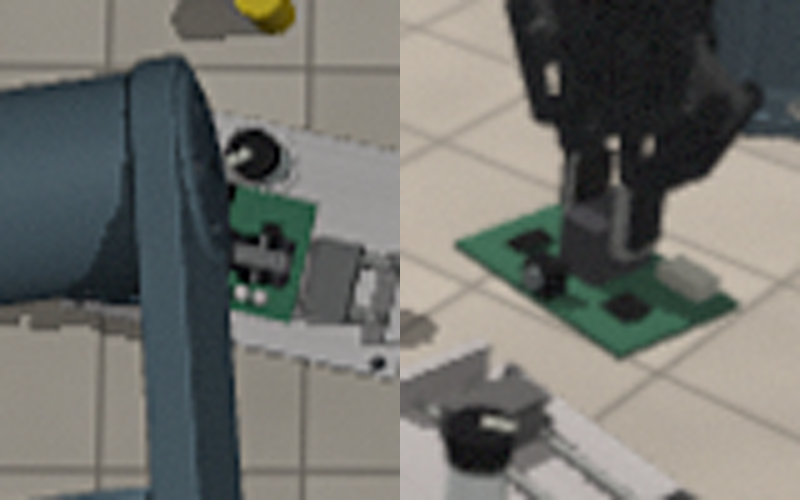

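The board hangs level in the grip. Its underside is 90.85 mm ahead of the TCP and its centre sits at about tool x -7, both as expected. In the picture, the top view (left half) has its right edge at (310,260) above the right jaw, and the head faces the vial. Next I work out the insertion poses.

```bash
cat >> h.py <<'E'
def seq(poses,frm=None):
    "poses: list of (holder xyz of TCP, tilt); increments of each from the one before, in the earlier's tool frame"
    o=ctrl.get_obs(); p0,C=o["eef_pos"],R.from_matrix(rot(o["eef_rot"]))
    for h,t in poses:
        T=tool(77.75,t); p=hw(*h)
        print(h,t,(C.inv().apply(p-p0)*1e3).round(1),(C.inv()*T).as_rotvec(degrees=True).round(2)); p0,C=p,T
E
python3 - <<'E'
from h import *
st(); seq([((-7,4,150),8),((-7,4,121.2),8),((-7,-28.7,121.2),8),((-7,-15.5,114.3),0),((-7,0,114.3),0),((-7,0,113.2),0)])
E
```

```text
t 5.25 pos [498.  198.2 227.9] yang 77.63 z [-0. -0. -1.] F [ 0.1  0.5 -1.2] open 22.2
(-7, 4, 150) 8 [ 1.7  4.8 77.9] [-8.    0.01 -0.12]
(-7, 4, 121.2) 8 [-0.  -4.  28.5] [0. 0. 0.]
(-7, -28.7, 121.2) 8 [  0.  -32.4  -4.6] [0. 0. 0.]
(-7, -15.5, 114.3) 0 [-0.  12.1  8.7] [ 8. -0.  0.]
(-7, 0, 114.3) 0 [-0.  15.5  0. ] [0. 0. 0.]
(-7, 0, 113.2) 0 [0.  0.  1.1] [0. 0. 0.]
```

>>> arm_command(
  series=[
    [0.0017,0.0048,0.02,-2,0,-0.1,0.015],
    [0.0017,0.0048,0.045,-4,0,-0.1,0.015],
    [0.0017,0.0048,0.065,-6,0,-0.1,0.015],
    [0.0017,0.0048,0.078,-8,0,-0.1,0.015],
    [0.0017,0.0048,0.078,-8,0,-0.1,0.015],
  ],
)

```text
time_s: 5.75
eef_pos: [0.4956, 0.203, 0.1477]
eef_rot: [0.005, 0.107, 0.992, 0.069]
wrist_force: [-0.1, -1.3, -2.1]
opening: 0.26
```

>>> arm_command(
  series=[
    [0,0,0,0,0,0,0.015],
    [0,-0.001,0.008,0,0,0,0.015],
    [0,-0.002,0.016,0,0,0,0.015],
    [0,-0.003,0.02,0,0,0,0.015],
    [0,-0.003,0.02,0,0,0,0.015],
  ],
)

```text
time_s: 6.25
eef_pos: [0.4965, 0.2039, 0.1288]
eef_rot: [0.007, 0.106, 0.992, 0.069]
wrist_force: [0.1, -0.4, -0.6]
opening: 0.264
```

```bash
python3 - <<'E'
from h import *
st(); seq([((-7,4,121.2),8)])
o=ctrl.get_obs(); T=rot(o["eef_rot"]); tcp=o["eef_pos"]
ims=[]
for n in("scene",):
    p,d=camera(n); np.savez(f"{n}2.npz",p=p,d=d)
    P=cloud(n,d); L=((P-tcp)@T)*1e3
    hsv=cv2.cvtColor(p,cv2.COLOR_RGB2HSV)
    g=(hsv[...,0]>50)&(hsv[...,0]<95)&(hsv[...,1]>80)&(d>0)&(abs(L[...,2]-85)<20)&(np.hypot(L[...,0],L[...,1])<90)
    X=L[big(g)]; c=np.linalg.lstsq(np.c_[X[:,:2],np.ones(len(X))],X[:,2],rcond=None)[0]; print(c,np.percentile(X,[1,99],0).round(1))
    u=proj(n,tcp+T@[0,0,.08])[0].astype(int)
    cv2.imwrite("pics/tilt.png",cv2.resize(p[u[1]-50:u[1]+50,u[0]-65:u[0]+65,::-1],None,fx=6,fy=6,interpolation=cv2.INTER_CUBIC))
E
```

```text
t 6.25 pos [496.5 203.9 128.8] yang 77.82 z [ 0.0279  0.1357 -0.9904] F [ 0.1 -0.4 -0.6] open 22.6
(-7, 4, 121.2) 8 [-1.  -1.5  7.5] [-0.04 -0.09  0.07]
[-2.91243541e-03  6.45239812e-03  8.70481021e+01] [[-41.    4.   84.3]
 [ 23.3  55.8  89.4]]
```

View pics/tilt.png

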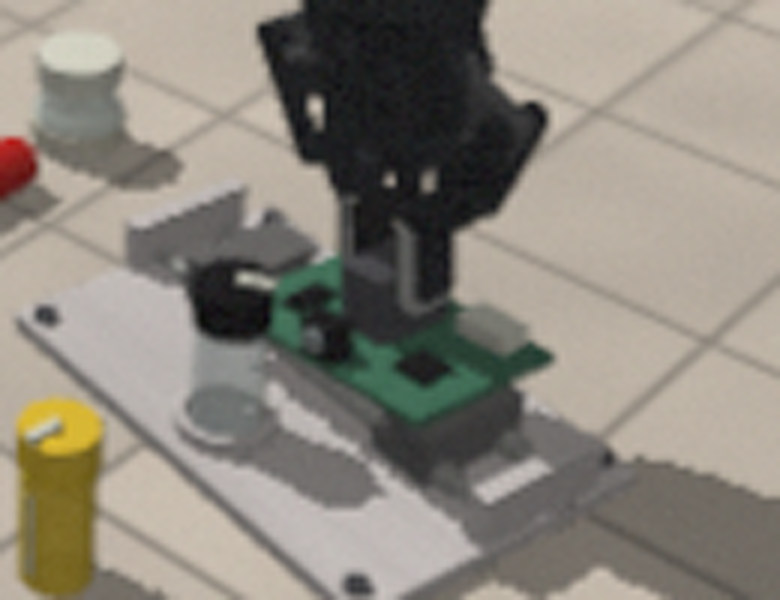

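The view shows the board tilted, its near (+y) edge above the left jaw (480,400) and its far edge in front of the right jaw (270,250), clear of the vial. Lower, then push.

>>> arm_command(
  series=[
    [-0.001,-0.0015,0.004,0,0,0,0.015],
    [-0.001,-0.0015,0.0075,0,0,0,0.015],
    [-0.001,-0.0015,0.0075,0,0,0,0.015],
    [-0.001,-0.0015,0.0075,0,0,0,0.015],
    [-0.001,-0.0015,0.0075,0,0,0,0.015],
  ],
)

```text
time_s: 6.8
eef_pos: [0.498, 0.2032, 0.1221]
eef_rot: [0.008, 0.106, 0.992, 0.069]
wrist_force: [0.0, -0.0, -0.3]
opening: 0.261
```

>>> arm_command(
  series=[
    [0,-0.003,-0.0004,0,0,0,0.015],
    [0,-0.006,-0.0008,0,0,0,0.015],
    [0,-0.009,-0.0013,0,0,0,0.015],
    [0,-0.012,-0.0017,0,0,0,0.015],
    [0,-0.012,-0.0017,0,0,0,0.015],
  ],
)

```text
time_s: 7.3
eef_pos: [0.4953, 0.1909, 0.122]
eef_rot: [0.007, 0.106, 0.992, 0.069]
wrist_force: [0.7, 0.0, -0.8]
opening: 0.257
```

```bash
python3 - <<'E'
from h import *
st(); seq([((-7,-28.7,121.2),8)])
E
```

```text
t 7.3 pos [495.3 190.9 122. ] yang 77.78 z [ 0.0295  0.1359 -0.9903] F [ 0.7  0.  -0.8] open 21.9
(-7, -28.7, 121.2) 8 [  0.7 -20.1  -2. ] [-0.01 -0.    0.03]
```

>>> arm_command(
  series=[
    [0.0007,-0.004,0,0,0,0,0.015],
    [0.0007,-0.008,-0.0007,0,0,0,0.015],
    [0.0007,-0.012,-0.001,0,0,0,0.015],
    [0.0007,-0.016,-0.0015,0,0,0,0.015],
    [0.0007,-0.0175,-0.0017,0,0,0,0.015],
  ],
)

```text
time_s: 7.8
eef_pos: [0.4914, 0.1749, 0.1218]
eef_rot: [0.008, 0.106, 0.992, 0.07]
wrist_force: [1.6, 7.3, -0.7]
opening: 0.262
```

```bash
python3 - <<'E'
from h import *
st(); seq([((-7,-28.7,121.2),8),((-7,-15.5,114.3),0)])
E
```

```text
t 7.8 pos [491.4 174.9 121.8] yang 77.78 z [ 0.031   0.1379 -0.99  ] F [ 1.6  7.3 -0.7] open 22.4
(-7, -28.7, 121.2) 8 [ 0.3 -3.7  0.1] [0.13 0.06 0.03]
(-7, -15.5, 114.3) 0 [-0.  12.1  8.7] [ 8. -0.  0.]
```

>>> arm_command(
  series=[
    [0.0003,-0.002,0,0,0,0,0.015],
    [0.0003,-0.004,0.0001,0,0,0,0.015],
    [0.0003,-0.0045,0.0001,0,0,0,0.015],
    [0.0003,-0.0045,0.0001,0,0,0,0.015],
    [0.0003,-0.0045,0.0001,0,0,0,0.015],
  ],
)

```text
time_s: 8.3
eef_pos: [0.4906, 0.1711, 0.1216]
eef_rot: [0.009, 0.106, 0.992, 0.071]
wrist_force: [1.7, 8.4, 2.7]
opening: 0.267
```

```bash
python3 - <<'E'
from h import *
st(); seq([((-7,-15.5,114.3),0)])
o=ctrl.get_obs(); T=rot(o["eef_rot"]); tcp=o["eef_pos"]
p,d=camera("scene"); P=cloud("scene",d); L=((P-tcp)@T)*1e3
hsv=cv2.cvtColor(p,cv2.COLOR_RGB2HSV)
g=(hsv[...,0]>50)&(hsv[...,0]<95)&(hsv[...,1]>80)&(d>0)&(abs(L[...,2]-85)<20)&(np.hypot(L[...,0],L[...,1])<90)
X=L[big(g)]; c=np.linalg.lstsq(np.c_[X[:,:2],np.ones(len(X))],X[:,2],rcond=None)[0]; print(c,np.percentile(X,[1,99],0).round(1))
c,s=np.cos(HY),np.sin(HY); H=(P[big(g)][:,:2]-HO)@np.array([[c,-s],[s,c]])*1e3
print("holder y of board",np.percentile(H[:,1],[50,95,99,100]).round(1),"z",np.percentile(P[big(g)][:,2],[5,95])*1e3)
u=proj("scene",tcp+T@[0,0,.08])[0].astype(int)
cv2.imwrite("pics/pushed.png",cv2.resize(p[u[1]-45:u[1]+55,u[0]-65:u[0]+65,::-1],None,fx=6,fy=6,interpolation=cv2.INTER_CUBIC))
E
```

```text
t 8.3 pos [490.6 171.1 121.6] yang 77.8 z [ 0.0319  0.1385 -0.9898] F [1.7 8.4 2.7] open 22.8
(-7, -15.5, 114.3) 0 [ 0.3 12.2  9.2] [8.17 0.11 0.04]
[3.44613149e-04 9.58745948e-03 8.69348684e+01] [[-40.8   2.3  84.1]
 [ 23.6  56.4  89.1]]
holder y of board [20.  36.5 39.3 40. ] z [36.02576402 43.19358816]
```

View pics/pushed.png

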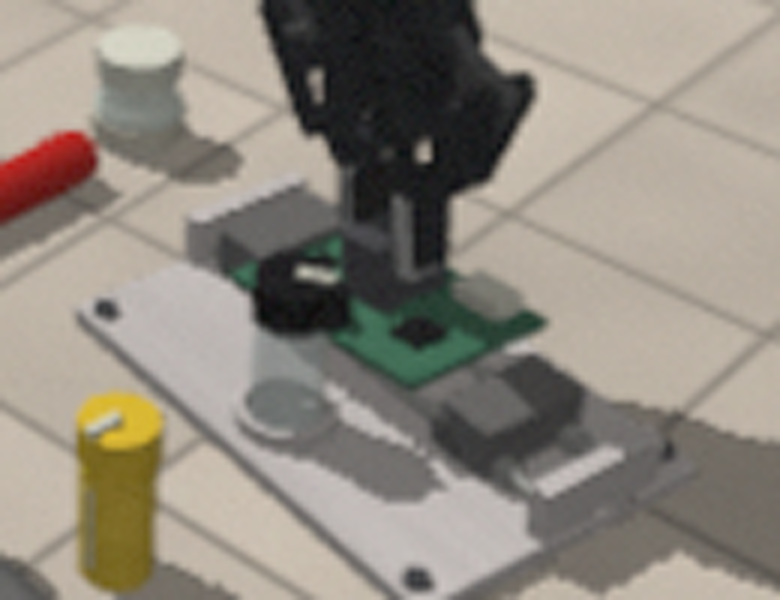

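The picture shows the right jaw pushed back close to its block (260,230) and the free edge (480,350) inside the left jaw's lip, at holder y ≤ 40. Now I level it.

>>> arm_command(
  series=[
    [0.0001,0.0024,0.0018,1.6,0,0,0.015],
    [0.0001,0.0049,0.0037,3.3,0,0,0.015],
    [0.0002,0.0073,0.0055,4.9,0,0,0.015],
    [0.0002,0.0098,0.0074,6.5,0,0,0.015],
    [0.0003,0.0122,0.0092,8.2,0.1,0,0.015],
  ],
)

```text
time_s: 8.85
eef_pos: [0.4935, 0.1845, 0.1142]
eef_rot: [0.001, 0.106, 0.994, -0.001]
wrist_force: [2.7, 8.8, 1.1]
opening: 0.262
```

>>> arm_command(
  series=[
    [0,0,0,0,0,0,0.015],
    [0,0,0,0,0,0,0.015],
    [0,0,0,0,0,0,0.015],
    [0,0,0,0,0,0,0.015],
    [0,0,0,0,0,0,0.015],
  ],
)

```text
time_s: 9.35
eef_pos: [0.4935, 0.1844, 0.1143]
eef_rot: [0.001, 0.106, 0.994, -0.0]
wrist_force: [1.3, 8.2, 1.9]
opening: 0.265
```

```bash
cat >> h.py <<'E'
def board():
    o=ctrl.get_obs(); T=rot(o["eef_rot"]); tcp=o["eef_pos"]
    p,d=camera("scene"); P=cloud("scene",d); L=((P-tcp)@T)*1e3
    hsv=cv2.cvtColor(p,cv2.COLOR_RGB2HSV)
    g=(hsv[...,0]>50)&(hsv[...,0]<95)&(hsv[...,1]>80)&(d>0)&(np.hypot(P[...,0]-HO[0],P[...,1]-HO[1])<.1)
    g=big(g); c,s=np.cos(HY),np.sin(HY); H=(P[g][:,:2]-HO)@np.array([[c,-s],[s,c]])*1e3; z=P[g][:,2]*1e3
    f=np.linalg.lstsq(np.c_[H,np.ones(len(H))],z,rcond=None)[0]
    print("board plane in holder",f.round(3),"x",np.percentile(H[:,0],[1,99]).round(1),"y",np.percentile(H[:,1],[1,99]).round(1)); return p
E
python3 - <<'E'
from h import *
st(); seq([((-7,-15.5,114.3),0),((-7,0,113.6),0)]); board()
E
```

```text
t 9.35 pos [493.5 184.4 114.3] yang 77.81 z [ 1.3e-03 -2.0e-04 -1.0e+00] F [1.3 8.2 1.9] open 22.7
(-7, -15.5, 114.3) 0 [ 0.3 -0.3 -0. ] [0.   0.07 0.06]
(-7, 0, 113.6) 0 [-0.  15.5  0.7] [0. 0. 0.]
board plane in holder [ 7.0000e-03 -9.0000e-03  2.7009e+01] x [-29.2  34.4] y [-9.2 38.7]
```

>>> arm_command(
  series=[
    [0.0003,0.003,0,0,0.1,0,0.015],
    [0.0003,0.006,0,0,0.1,0,0.015],
    [0.0003,0.009,0,0,0.1,0,0.015],
    [0.0003,0.012,0,0,0.1,0,0.015],
    [0.0003,0.0152,0,0,0.1,0,0.015],
  ],
)

```text
time_s: 9.9
eef_pos: [0.4961, 0.1979, 0.1137]
eef_rot: [-0.001, 0.106, 0.994, -0.002]
wrist_force: [2.5, -1.5, 1.4]
opening: 0.262
```

>>> arm_command(
  series=[
    [0,0,0.0003,0,0,0,0.015],
    [0,0,0.0005,0,0,0,0.015],
    [0,0,0.0007,0,0,0,0.015],
    [0,0,0.0007,0,0,0,0.015],
    [0,0,0.0007,0,0,0,0.015],
  ],
)

```text
time_s: 10.4
eef_pos: [0.4955, 0.1979, 0.1128]
eef_rot: [-0.002, 0.106, 0.994, -0.002]
wrist_force: [1.1, 0.0, 5.5]
opening: 0.267
```

```bash
python3 - <<'E'
from h import *
st(); seq([((-7,0,112.9),0)]); p=board()
u=proj("scene",hw(0,0,30))[0].astype(int)
cv2.imwrite("pics/in.png",cv2.resize(p[u[1]-45:u[1]+55,u[0]-65:u[0]+65,::-1],None,fx=6,fy=6,interpolation=cv2.INTER_CUBIC))
E
```

```text
t 10.4 pos [495.5 197.9 112.8] yang 77.81 z [-0.0033 -0.0027 -1.    ] F [1.1 0.  5.5] open 22.8
(-7, 0, 112.9) 0 [-0.6  1.6 -0.1] [-0.19 -0.15  0.06]
board plane in holder [ 2.0000e-03 -7.0000e-03  2.5704e+01] x [-18.6  33. ] y [ 2.4 53.1]
```

View pics/in.png

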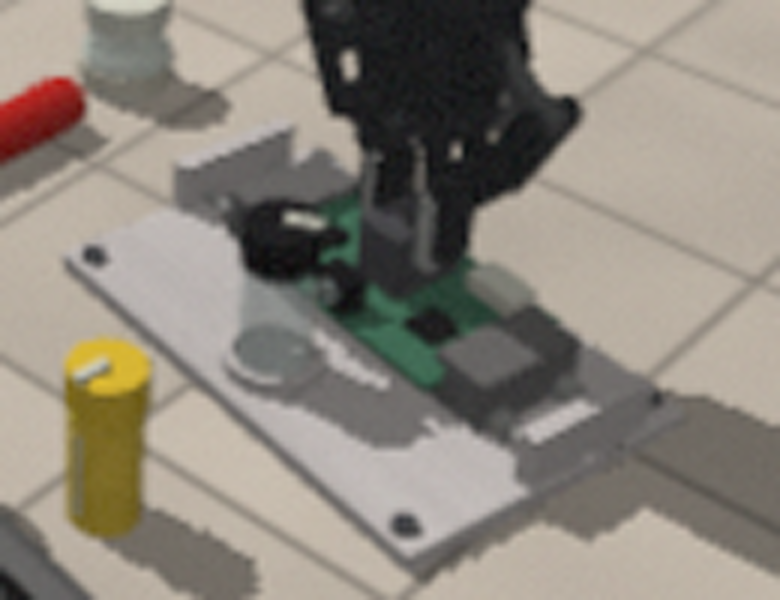

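The board's near edge sits in the left groove (490,350) and its far edge in the right one. Fy is 0, so the springs balance, and it rests on the ledges. I let go, rise and look.

>>> arm_command(
  series=[
    [0,0,0,0,0,0,0.03],
    [0,0,0,0,0,0,0.045],
    [0,0,0,0,0,0,0.045],
    [0,0,-0.01,0,0,0,0.05],
    [0,0,-0.04,0,0,0,0.05],
  ],
)

```text
time_s: 10.95
eef_pos: [0.493, 0.1978, 0.1504]
eef_rot: [-0.005, 0.106, 0.994, -0.002]
wrist_force: [0.2, 0.0, -0.3]
opening: 0.586
```

>>> arm_command(
  series=[
    [0,0,-0.03,0,0,0,0.06],
    [0,0,-0.06,0,0,0,0.06],
    [-0.04,0,-0.09,0,0,0,0.06],
    [-0.05,0.04,-0.09,0,0,0,0.06],
    [-0.05,0.08,-0.09,0,0,0,0.06],
  ],
)

```text
time_s: 11.45
eef_pos: [0.5641, 0.2658, 0.2447]
eef_rot: [0.0, 0.108, 0.994, -0.001]
wrist_force: [-0.1, -0.5, 0.0]
opening: 0.705
```

>>> arm_command(
  series=[
    [0,0.04,0,0,0,0,0.06],
    [0,0.08,0,0,0,0,0.06],
    [0,0.12,0,0,0,0,0.06],
    [0,0.16,0,0,0,0,0.06],
    [0,0.18,0,0,0,0,0.06],
  ],
)

```text
time_s: 11.95
eef_pos: [0.599, 0.4452, 0.2417]
eef_rot: [-0.002, 0.105, 0.994, -0.001]
wrist_force: [-0.3, -0.6, -0.7]
opening: 0.702
```

```bash
cat >> h.py <<'E'
def check(tag):
    p,d=camera("top"); P=cloud("top",d); Z=P[...,2]; hsv=cv2.cvtColor(p,cv2.COLOR_RGB2HSV)
    c,s=np.cos(HY),np.sin(HY); A=np.array([[c,-s],[s,c]])
    H=lambda m,z:(ray("top",np.argwhere(m)[:,::-1],z)[:,:2]-HO)@A*1e3
    near=(np.hypot(P[...,0]-HO[0],P[...,1]-HO[1])<.12)
    g=big(near&(hsv[...,0]>50)&(hsv[...,0]<95)&(hsv[...,1]>80)&(Z<.06)); q=H(g,.026)
    print("board x",np.percentile(q[:,0],[1,99]).round(1),"y",np.percentile(q[:,1],[1,99]).round(1),cv2.minAreaRect(q.astype(np.float32)))
    z=Z[g]*1e3; print("plane",np.linalg.lstsq(np.c_[q,np.ones(len(q))],z,rcond=None)[0].round(3))
    t=near&(Z>.048)&(Z<.064)&(hsv[...,2]<120); q=H(t,.056); k=(abs(q)<40).all(1); print("transf",k.sum(),q[k].mean(0).round(1))
    cap=big(near&(Z>.068)&(Z<.095)); q=H(cap,.081); r=cv2.minEnclosingCircle(q.astype(np.float32)); print("cap",r)
    w=cap&(hsv[...,2]>100); b=H(w,.083).mean(0)-np.array(r[0]); print("bar",w.sum(),b.round(1),"angle in holder",np.degrees(np.arctan2(b[1],b[0])).round(1))
    j=H(near&(Z>.029)&(Z<.037)&(hsv[...,1]<40),.0345)
    for sg in(1,-1):
        k=j[(j[:,1]*sg>40)&(j[:,1]*sg<88)&(abs(j[:,0])<26)]; print("jaw y",np.percentile(k[:,1],[2,98]).round(1))
    u=proj("top",hw(20,0,20))[0].astype(int)
    cv2.imwrite(f"pics/{tag}.png",cv2.resize(p[u[1]-38:u[1]+38,u[0]-50:u[0]+50,::-1],None,fx=7,fy=7,interpolation=cv2.INTER_CUBIC))
E
python3 - <<'E'
from h import *
st(); check("mounted")
E
```

```text
t 11.95 pos [599.  445.2 241.7] yang 77.94 z [-0.004  -0.0019 -1.    ] F [-0.3 -0.6 -0.7] open 60.0
board x [-34.4  31.5] y [-52.4  50. ] ((-1.3516063690185547, -0.675262451171875), (107.66752624511719, 66.73178100585938), 89.91069793701172)
plane [0.0000e+00 6.0000e-03 2.6121e+01]
transf 96 [-5.9 -0.4]
cap ((61.58235549926758, -0.7397838830947876), 15.853719711303711)
bar 16 [1.7 6. ] angle in holder 74.5
jaw y [48.5 74.4]
jaw y [-75.3 -50.1]
```

View pics/mounted.png

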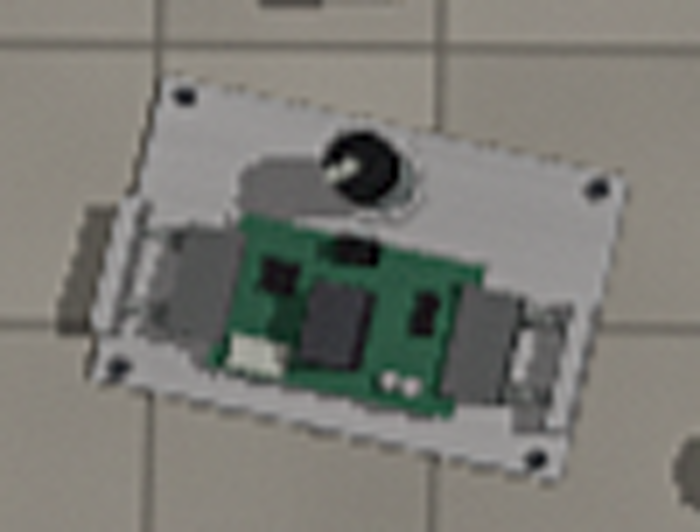

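The board is mounted, level and symmetric between the jaws, with its head at (357,250) on the vial's side. The bar on the cap (343,168) points left. I measure its angle from both cameras.

```bash
cat >> h.py <<'E'
def vial():
    c,s=np.cos(HY),np.sin(HY); A=np.array([[c,-s],[s,c]])
    for n in("top","scene"):
        p,d=camera(n); g=cv2.cvtColor(p,cv2.COLOR_RGB2GRAY).astype(float)
        H=lambda m,z:(ray(n,np.argwhere(m)[:,::-1],z)[:,:2]-HO)@A*1e3
        full=np.ones(g.shape,bool)
        # bar plane z=83 mm, disc of the cap
        q=H(full,.083).reshape(*g.shape,2)-[61.8,-.7]; disc=np.hypot(q[...,0],q[...,1])<14.5
        w=np.where(disc,np.clip(g-np.percentile(g[disc],50)-25,0,None),0)
        b=(q*w[...,None]).sum((0,1))/w.sum(); C=np.cov(q[w>0].T,aweights=w[w>0]); e,V=np.linalg.eigh(C); v=V[:,1]*np.sign(V[:,1]@b)
        dk=big((np.hypot(q[...,0],q[...,1])<22)&(g<60)); k=cv2.minEnclosingCircle((q[dk]).astype(np.float32))
        print(n,(w>0).sum(),"centroid",b.round(1),"r",np.hypot(*b).round(1),"ang",np.degrees(np.arctan2(b[1],b[0])).round(1),"axis ang",np.degrees(np.arctan2(v[1],v[0])).round(1),"sd",np.sqrt(e).round(1),"dark",np.round(k[0],1),k[1])
E
python3 - <<'E'
from h import *
vial(); st(); print("TCP above vial",need(hw(61.8,-.7,200),tool(77.75)))
E
```

```text
top 23 centroid [-0.7  5.1] r 5.2 ang 98.1 axis ang 158.4 sd [3.8 8.6] dark [-3.8 -1.9] 16.01354217529297
scene 27 centroid [-5.2  3.8] r 6.4 ang 144.3 axis ang 102.0 sd [3.2 6.1] dark [0.7 2.9] 19.800031661987305
t 12.1 pos [598.8 443.2 241.1] yang 77.94 z [-0.0046 -0.0032 -1.    ] F [-0.9  0.2 -0.1] open 59.6
TCP above vial (array([ -19.8, -260.5,   42.1]), array([-0.24, -0.22,  0.19]))
```

```bash
python3 - <<'E'
from h import *
ims=[]
for n in("top","scene"):
    p,d=camera(n); np.savez(f"{n}3.npz",p=p,d=d)
    c=proj(n,hw(61.8,-.7,83))[0]; u=c.astype(int); f=20 if n=="top" else 16; h=200//f*1.0; h=int(h)
    a=cv2.resize(p[u[1]-h-2:u[1]+h+3,u[0]-h:u[0]+h+1,::-1],None,fx=f,fy=f,interpolation=cv2.INTER_NEAREST)
    to=lambda P:tuple(int(x) for x in ((proj(n,P)[0]-[u[0]-h,u[1]-h-2]+.5)*f))
    for g in range(60,181,30):
        e=hw(61.8+24*np.cos(np.radians(g)),-.7+24*np.sin(np.radians(g)),83)
        e2=hw(61.8+18*np.cos(np.radians(g)),-.7+18*np.sin(np.radians(g)),83)
        cv2.line(a,to(e2),to(e),(0,0,255),2); cv2.putText(a,str(g),to(e),0,.5,(255,0,0),1)
    for P in(hw(61.8,-.7,80),): cv2.circle(a,to(P),4,(0,255,0),1)
    ims.append(cv2.resize(a,(390,450)))
cv2.imwrite("pics/vial.png",np.hstack(ims))
E
```

```text
(no output)
```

View pics/vial.png

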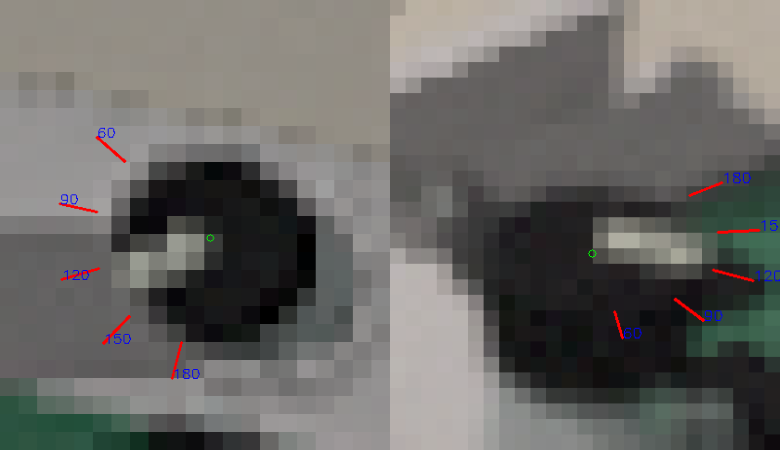

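```bash
cat >> h.py <<'E'
def bar(n,p,ctr=(61.8,-.7),rm=15.5):
    "bar axis angle in holder, from PCA of brightness above cap black, on plane z=83 mm"
    c,s=np.cos(HY),np.sin(HY); A=np.array([[c,-s],[s,c]])
    K=6; g=cv2.cvtColor(p,cv2.COLOR_RGB2GRAY); u=proj(n,hw(*ctr,83))[0].astype(int)
    a=cv2.resize(g[u[1]-15:u[1]+15,u[0]-15:u[0]+15],None,fx=K,fy=K,interpolation=cv2.INTER_CUBIC).astype(float)
    v,x=np.mgrid[:30*K,:30*K]; uv=np.c_[x.ravel(),v.ravel()]/K+.5/K-.5+u-15
    q=((ray(n,uv,.083)[:,:2]-HO)@A*1e3).reshape(30*K,30*K,2)-ctr
    for th in(75,90,105):
        m=(a>th)&(np.hypot(q[...,0],q[...,1])<rm); m=big(m); X=q[m]; e,V=np.linalg.eigh(np.cov(X.T)); b=X.mean(0); w=V[:,1]*np.sign(V[:,1]@b)
        print(n,th,"centroid",b.round(1),"axis",np.degrees(np.arctan2(w[1],w[0])).round(1),"sd",np.sqrt(e).round(1))
E
python3 - <<'E'
from h import *
for n in("top","scene"):
    for r in (12,15.5): bar(n,np.load(n+"3.npz")["p"],rm=r)
E
```

```text
top 75 centroid [-4.2  4.7] axis 129.2 sd [2.  3.2]
top 90 centroid [-4.3  4.9] axis 128.8 sd [1.8 3.1]
top 105 centroid [-4.5  5.1] axis 128.6 sd [1.5 3. ]
top 75 centroid [-5.4  6.2] axis 129.5 sd [2.1 4.3]
top 90 centroid [-5.5  6.3] axis 128.9 sd [1.8 4.1]
top 105 centroid [-5.6  6.5] axis 129.0 sd [1.5 4. ]
scene 75 centroid [-4.4  4.4] axis 115.4 sd [2.9 3.3]
scene 90 centroid [-4.5  4.5] axis 123.5 sd [2.6 3.2]
scene 105 centroid [-4.7  4.6] axis 125.8 sd [2.2 3.1]
scene 75 centroid [-5.5  5.8] axis 127.1 sd [3.  4.2]
scene 90 centroid [-5.6  5.9] axis 126.0 sd [2.6 4.1]
scene 105 centroid [-5.6  5.9] axis 125.3 sd [2.2 4. ]
```

Bar angle in holder is about 130° (top 129–131, scene 126–133), so it needs about +50°. I move above the vial.

>>> arm_command(
  series=[
    [-0.004,-0.045,0.008,0,0,0,0.055],
    [-0.008,-0.09,0.016,0,0,0,0.055],
    [-0.012,-0.135,0.024,0,0,0,0.055],
    [-0.016,-0.18,0.032,0,0,0,0.055],
    [-0.02,-0.225,0.042,-0.2,-0.2,0.2,0.055],
  ],
)

```text
time_s: 12.7
eef_pos: [0.5707, 0.2148, 0.2006]
eef_rot: [0.001, 0.108, 0.994, -0.0]
wrist_force: [1.0, -0.9, -0.6]
opening: 0.644
```

>>> arm_command(
  series=[
    [0,-0.035,0,0,0,0,0.055],
    [0,-0.035,0,0,0,0,0.055],
    [0,-0.035,0,0,0,0,0.055],
    [0,-0.035,0,0,0,0,0.055],
    [0,-0.035,0,0,0,0,0.055],
  ],
)

```text
time_s: 13.2
eef_pos: [0.564, 0.1843, 0.2004]
eef_rot: [0.0, 0.107, 0.994, 0.0]
wrist_force: [-0.1, 0.9, -0.2]
opening: 0.65
```

```bash
python3 - <<'E'
from h import *
st(); print(ctrl.get_obs()["q"].round(2)); print("to grip",need(hw(61.9,-.6,129),tool(77.75)))
E
```

```text
t 13.2 pos [564.  184.3 200.4] yang 77.68 z [ 8.e-04  2.e-04 -1.e+00] F [-0.1  0.9 -0.2] open 55.5
[ 0.12  0.33  1.65  0.    1.17 -1.24]
to grip (array([ 0.3, -0.3, 71.4]), array([ 0.02,  0.04, -0.07]))
```

>>> arm_command(
  series=[
    [0.0003,-0.0003,0.02,0,0,0,0.055],
    [0.0003,-0.0003,0.045,0,0,0,0.055],
    [0.0003,-0.0003,0.065,0,0,0,0.055],
    [0.0003,-0.0003,0.0714,0,0,0,0.055],
    [0.0003,-0.0003,0.0714,0,0,0,0.055],
  ],
)

```text
time_s: 13.7
eef_pos: [0.5628, 0.184, 0.1276]
eef_rot: [-0.001, 0.107, 0.994, -0.0]
wrist_force: [1.0, -0.5, -0.4]
opening: 0.644
```

>>> arm_command(
  series=[
    [0,0,0,0,0,0,0.045],
    [0,0,0,0,0,0,0.036],
    [0,0,0,0,0,0,0.032],
    [0,0,0,0,0,0,0.028],
    [0,0,0,0,0,0,0.026],
  ],
)

```text
time_s: 14.2
eef_pos: [0.5643, 0.1834, 0.13]
eef_rot: [0.001, 0.108, 0.994, 0.0]
wrist_force: [-0.6, -0.1, 6.2]
opening: 0.338
```

>>> arm_command(
  series=[
    [0,0,0,0,0,0,0.026],
    [0,0,0,0,0,-6,0.026],
    [0,0,0,0,0,-12,0.026],
    [0,0,0,0,0,-18,0.026],
    [0,0,0,0,0,-25,0.026],
  ],
)

```text
time_s: 14.7
eef_pos: [0.5646, 0.1837, 0.1301]
eef_rot: [0.002, -0.112, 0.994, 0.0]
wrist_force: [-0.3, 0.5, 4.3]
opening: 0.339
```

>>> arm_command(
  series=[
    [0,0,0,0,0,-7,0.026],
    [0,0,0,0,0,-14,0.026],
    [0,0,0,0,0,-20,0.026],
    [0,0,0,0,0,-25,0.026],
    [0,0,0,0,0,-25,0.026],
  ],
)

```text
time_s: 15.2
eef_pos: [0.5646, 0.1836, 0.13]
eef_rot: [0.002, -0.323, 0.946, -0.0]
wrist_force: [0.7, 0.6, 5.9]
opening: 0.341
```

```bash
python3 - <<'E'
from h import *
st()
p,d=camera("scene"); np.savez("scene4.npz",p=p,d=d)
E
```

```text
t 15.2 pos [564.6 183.6 130. ] yang 127.7 z [ 3.e-03  6.e-04 -1.e+00] F [0.7 0.6 5.9] open 29.1
```

>>> arm_command(
  series=[
    [0,0,0,0,0,0,0.034],
    [0,0,0,0,0,0,0.042],
    [0,0,0,0,0,0,0.055],
    [0,0,-0.005,0,0,0,0.055],
    [0,0,-0.03,0,0,0,0.055],
  ],
)

```text
time_s: 15.75
eef_pos: [0.5613, 0.183, 0.156]
eef_rot: [-0.003, -0.322, 0.947, 0.001]
wrist_force: [-0.7, -0.5, -0.5]
opening: 0.647
```

>>> arm_command(
  series=[
    [0,0,-0.04,0,0,0,0.055],
    [0,0,-0.08,0,0,0,0.055],
    [0,0.04,-0.1,0,0,0,0.055],
    [0,0.085,-0.1,0,0,0,0.055],
    [0,0.13,-0.1,0,0,0,0.055],
  ],
)

```text
time_s: 16.25
eef_pos: [0.4838, 0.2872, 0.2603]
eef_rot: [0.001, -0.322, 0.947, 0.0]
wrist_force: [-0.4, 1.1, -0.7]
opening: 0.645
```

>>> arm_command(
  series=[
    [-0.01,0.045,0,0,0,0,0.055],
    [-0.02,0.09,0,0,0,0,0.055],
    [-0.03,0.13,0,0,0,0,0.055],
    [-0.03,0.16,0,0,0,0,0.055],
    [-0.03,0.16,0,0,0,0,0.055],
  ],
)

```text
time_s: 16.75
eef_pos: [0.4076, 0.4341, 0.2587]
eef_rot: [-0.0, -0.325, 0.946, 0.0]
wrist_force: [0.4, 0.1, -0.5]
opening: 0.643
```

```bash
python3 - <<'E'
from h import *
st(); check("after")
for n in("top","scene"):
    p,d=camera(n); np.savez(n+"5.npz",p=p,d=d)
    bar(n,p)
E
```

```text
t 16.75 pos [407.6 434.1 258.7] yang 127.87 z [-7.e-04  7.e-04 -1.e+00] F [ 0.4  0.1 -0.5] open 54.9
board x [-34.4  31.4] y [-52.5  50. ] ((-1.411672592163086, -1.0276679992675781), (108.42803955078125, 66.62197875976562), 89.8544692993164)
plane [6.0000e-03 5.0000e-03 2.5998e+01]
transf 100 [-5.7 -0.7]
cap ((63.8165283203125, -2.192763090133667), 15.999122619628906)
bar 12 [-2.   0.7] angle in holder 160.0
jaw y [48.6 74.5]
jaw y [-74.9 -50.1]
top 75 centroid [-3.6  4. ] axis -147.9 sd [5.2 8.8]
top 90 centroid [-6.9 -0.9] axis 178.9 sd [1.5 4.3]
top 105 centroid [-6.6 -0.9] axis 179.6 sd [1.3 3.9]
scene 75 centroid [-7.  -3.6] axis 120.7 sd [4.4 5.1]
scene 90 centroid [-7.5 -1.7] axis -173.7 sd [2.5 4.5]
scene 105 centroid [-7.6 -1.6] axis -176.2 sd [2.1 4.4]
```

```bash
python3 - <<'E'
from h import *
p=np.load("top5.npz")["p"]; q=np.load("scene5.npz")["p"]
u=proj("top",hw(35,0,50))[0].astype(int); a=cv2.resize(p[u[1]-22:u[1]+22,u[0]-19:u[0]+19,::-1],(390,452),interpolation=cv2.INTER_NEAREST)
for y in(0,):
    f=390/38; to=lambda P:tuple(int(x) for x in ((proj("top",P)[0]-u+[19,22]+.5)*f))
    cv2.line(a,to(hw(46,-1,83)),to(hw(20,-1,83)),(0,0,255),1)
u=proj("scene",hw(35,0,40))[0].astype(int); b=cv2.resize(q[u[1]-22:u[1]+22,u[0]-19:u[0]+19,::-1],(390,452),interpolation=cv2.INTER_NEAREST)
cv2.imwrite("pics/fin.png",np.hstack([a,b]))
E
```

```text
(no output)
```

View pics/fin.png

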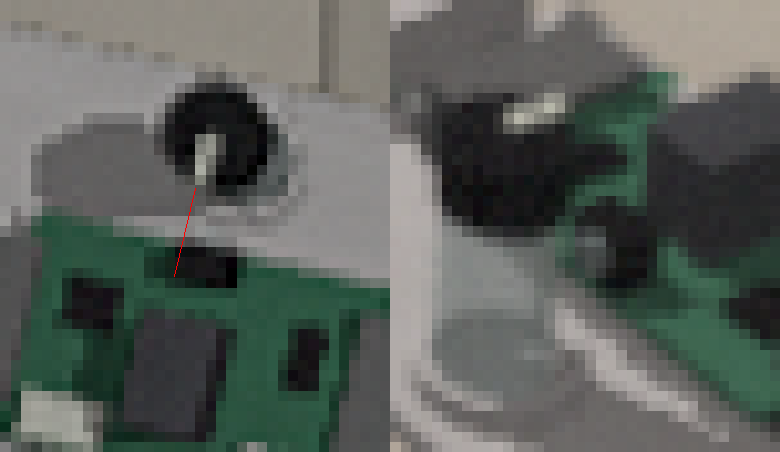

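The bar at (205,155) points along holder -x towards the head, whose sideways offset in the picture is height parallax. The vial stands upright in its collar and the gripper is well clear, so I hand in.

```bash
python3 -c "
from bench import ctrl
print(ctrl.get_obs()['time_s'],ctrl.hand_in())"
```

```text
the job is handed in; nothing more can be done
16.9 None
```

The board is mounted in the spring holder, the vial is turned to face its optical head, and the job was handed in at 16.9 s with the gripper empty and clear.

- **Board:** I pushed its right edge back into the right jaw at an 8° tilt, levelled it and slid it under the left lip. The last check showed it level to within 0.01 slope. The jaw lips read holder y +48.6 and -50.1, where ±49 was expected. The centre along the jaws is uncertain by about 1.5 mm: the board outline gives x ≈ -1.4 mm and the transformer gives about +0.3 mm. The head is on the vial's side.
- **Vial:** I turned it +50° by its cap, and it stands upright in the collar. The bar's direction afterwards is 179–180° from the top camera and 184–186° from the scene camera, against a target of 180°. Before the turn the scene camera's bar axis read about 3° low, so I take the true angle as within a few degrees.
- **Disagreeing checks:** One cruder check gave the bar as 160°, and its cap centre was about 2 mm off. I discounted it, because its angle before the turn was also far off (74.5° against about 130°).
- **Bystanders:** I commanded no move near the other things, but I did not measure their positions again at the end.

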